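# Move a wet mini canvas to the drying rack with a spatula

### The job

The small square canvas lying on the two low battens is freshly painted and still wet, so do not touch it with the gripper: pick up the spatula by its handle, slide the blade between the battens under the canvas and lift it off level. Set it down gently on the taller drying rack, lying on both rails, centred and square to them, then draw the spatula out and lay it back flat with its blade on the cork mat. Leave everything else on the table where it is.

Things in the scene. Friction and masses are not known exactly. Their poses are not given: they have to be found in the camera images.
- canvas: The wet mini canvas: a square white board 120 x 120 mm, 12 mm thick (90 g), painted on top. Origin at the centre of its underside, z up; x and y along its edges. It starts lying on the battens, roughly centred.
- spatula: Offset spatula, 140 g. Origin: centre of the blade underside; x to the blade tip, z up. Steel blade 100 mm long (x), 64 wide, 2.5 thick; a strap rises behind it, x = -50 to -78 mm; level wooden handle x = -75 to -155 mm, 16 mm wide (y), 22 tall, its centre line 45 mm above the blade underside. It stands on its blade, handle in the air, and starts on the mat.
- spatula_grip (a point): Good point to grip the spatula: centre of the handle's section, 105 mm behind the blade's centre, 45 mm above the blade's underside.
- spatula_tip (a point): Middle of the blade's front edge.
- battens: Two low parallel wooden battens fixed on the table, on which the canvas starts. Origin on the table midway between them; x along them. Each is 160 mm long (x), 22 mm wide and 18 mm high; the clear gap between them is 80 mm wide, open at both ends and down to the table.
- rack: Empty drying rack, fixed: two parallel wooden rails, 160 mm long (x), 22 mm wide, tops 45 mm above the table. Origin on the table midway between the rails; x along them. The clear gap between the rails is 80 mm wide and open at both ends and the top; two cross bars 6 mm high lie on the table between the rails, 60 mm either side of the origin.
- mat: Cork mat for the spatula, fixed flat on the table: 260 mm (x) by 120 mm (y), 3 mm thick. Origin at the centre of its underside.
- tumbler: Bystander: plastic tumbler, 82 mm across, 120 mm tall. Origin at the centre of its foot.
- paint_bottle: Bystander: closed bottle, 56 mm across, 140 mm tall. Origin at the centre of its foot.
- jar: Bystander: closed glass jar, 66 mm across, 75 mm tall. Origin at the centre of its foot.
- palette: Bystander: round white plate with dabs of paint, 192 mm across, 13 mm tall. Origin under its centre.
- paintbrush: Bystander: paintbrush about 200 mm long lying on the table, bristles to its +x. Origin under its middle.
- oblong_canvas: Bystander: oblong canvas 100 x 150 mm (y), 12 mm thick, lying flat on the table. Origin at the centre of its underside.
Things that resemble listed ones, but are neither listed nor needed, are in the scene too. What is shaped like the spatula but blue is not meant.

How it is judged:
On the way, in this order (a step that is already met when the one before it is completed fails the run):
1. the canvas is lifted off the battens on the spatula, its underside over 50 mm above the table (height (world z) of canvas above 0.05 m and contact force between canvas and spatula above 0.2 N and contact force between canvas and battens below 0.02 N and contact force between canvas and rack below 0.02 N), for 0.2 s.
2. the canvas lies on the rack and the spatula no longer touches it (x of canvas in the frame of rack between -0.025 and 0.025 m and y of canvas in the frame of rack between -0.015 and 0.015 m and z of canvas in the frame of rack between 0.041 and 0.05 m and angle between canvas's own z axis and vertical below 0.08 rad and (angle between the x axis of canvas and the x axis of rack, either way round below 0.2 rad or angle between the x axis of canvas and the y axis of rack, either way round below 0.2 rad) and contact force between canvas and rack above 0.2 N and contact force between canvas and spatula below 0.05 N), for 0.2 s.
At the end, for the whole second after the job is handed in: Canvas still, level (0.08 rad), on both rails, painted side up, within 25 mm of the rack centre along and 15 mm across, square within 0.2 rad, spatula off it. Spatula still and flat (0.08 rad) on the mat, blade centre within 110 mm lengthwise and 50 mm crosswise of the mat centre (all of step 2 and linear speed of each of canvas, spatula below 0.01 m/s and x of spatula in the frame of mat between -0.11 and 0.11 m and y of spatula in the frame of mat between -0.05 and 0.05 m and z of spatula in the frame of mat between 0.001 and 0.008 m and angle between spatula's own z axis and vertical below 0.08 rad and contact force between spatula and mat above 0.3 N); the robot touches nothing.
It fails at once if the gripper or arm touches the wet canvas (contact force between canvas and the fingers above 0.2 N or contact force between canvas and the arm above 0.2 N).
It fails at once if the canvas is dropped or knocked (over 20 N) (contact force between canvas and anything else above 20 N).
It fails at once if the canvas is tipped by more than 0.5 rad (angle between canvas's own z axis and vertical above 0.5 rad).
It fails at once if another thing on the table is moved by more than 30 mm (distance of any of tumbler, paint_bottle, jar, palette, paintbrush, oblong_canvas from where it was at the start of the episode above 0.03 m).
It also fails if it takes over 61 s, if anything falls off the work surface, if the arm or the gripper's body presses on something with over 40 N, if the wrist force passes 120 N, or if a joint passes its speed limit or range.

### The arm

A 6-joint arm with a two-finger parallel gripper is mounted at the origin on the work surface. World frame = base frame: x ahead of the robot, y to its left, z up, the work surface at z = 0. Lengths are in m, angles in rad, forces in N, time in s.
With the tool pointing down it reaches from about 0.375 to 0.9 m from the base axis. Payload 3.1 kg.
Tool frame: the origin (TCP) lies between the finger pads; the fingertips stand 25 mm ahead of it and the grasp point (between the pads) lies 6 mm ahead of it; y points along the fingers, x is the direction in which the jaws open and shut, and the axes are right-handed (so a half turn about y gives the same grasp; the last joint's range is limited). The gripper opens to 87 mm and grips with 3 to 60 N. Pads are 19 mm wide; open, the fingers measure 117 mm over their backs; the gripper's body (75 mm by 190 mm) begins 51 mm behind the grasp point.
Start: joints at [-1.337, 0.527, 1.433, -0, 1.181, -0.178], TCP at [0.251, -0.572, 0.248] pointing down, gripper open.
Joint ranges: [-3.08, 3.08], [-0.75, 2.2], [0.22, 2.44], [-1.43, 4.57], [0, 2.65], [-2.85, 2.85]. Speed limits (rad/s): [2.79, 2.79, 3.14, 3.14, 3.14, 3.14].

### API

Orientations are given as a unit quaternion [x, y, z, w].
In Python, from rig import robot gives the robot as it stands.
- The arm moves only by the tool carry_out, never from a script. Its argument "moves" is a list of rows, each a list of 7 numbers: the opening, from 0 (shut) to 1 (fully open), then the shift along the tool's x, y, z in cm, then the turn, a rotation vector about the tool's x, y, z in rad. In form: [[grip, x, y, z, rx, ry, rz], ...]. A call has 1 to 20 rows; each row is the pose to reach, as a shift and turn from the pose commanded when the call began, along the tool's axes at that moment; what a row does not reach only later rows make up. A row lasts 1/10 s, in which the tool goes at most 50 mm and 8.59 degrees, less where a joint would pass 70% of its speed; a pose out of reach is approached as far as the arm can. A call with a gripper value outside its range is refused whole. The fingers move at their own pace and stop on an object; "force" is the grip in N (left out, the last holds). Time passes only in rows, so rows that repeat a pose let the fingers close. It gives the time, the measured TCP pose, the force and the opening at its end, in the units of the state.
- robot.get_obs(): the state, without advancing time (a new reading comes with each control period).
- robot.camera(name): name is "side" or "top"; returns the picture (400x640x3 uint8, red, green, blue); there is no depth.
- robot.camera_params(name): a dict with "fx", "fy", "cx", "cy" (pixels), "k1" (the pictures are not rectified: a ray, as slopes to the right and down, at radius r is drawn at 1 + k1 r^2 times it, then the intrinsics apply), "extrinsics" (4x4, takes a point from camera to world coordinates). Camera axes: x right, y down, z forward; pixel columns grow to the right and rows downward; lengths in m; the calibration is good to about 2 mm. A picture is of the moment at which its call begins. camera_params takes no time and is no camera call.
- robot.hand_in(): hands the job in, once; it reports no verdict.
The state is a dict: "time": time; "q": joint angles; "joint_velocities": joint speeds; "joint_torque": joint torques, N m; "position": TCP position; "tool_rot": TCP orientation; "ft_force": force on the tool from outside, world axes, zero at the start; "moment": the same for the moment, N m; "grip_width": finger opening in m.
Only numpy, scipy, OpenCV 4.12 (cv2) and the standard library are available. Lean on these libraries where they do the work, as an engineer would, in place of code of your own. Each camera call takes 0.05 s, during which the arm holds its last target.

## Working session

There is one attempt and no reset: what is moved stays moved. The work goes in short steps, Python scripts to look and compute and a tool call to move; the robot and the scene stay as the last step left them, time stands still between calls to the robot, and variables do not carry over. Pictures are saved under pics/ and viewed, and the job is handed in when it is done.

Besides the shell and the picture viewer there is one more tool, called after "Call:" by a JSON object that holds its "api" and its "payload". carry_out: Moves the arm, as the interface text tells. Its arguments: {"type":"object","properties":{"moves":{"type":"array"},"force":{"type":"number"}},"required":["moves"]}

```bash
mkdir -p pics; ls; python3 - <<'E'
from rig import robot
import cv2, numpy as np
np.set_printoptions(precision=4,suppress=True)
for n in ["top","side"]:
    im=robot.camera(n); cv2.imwrite(f"pics/{n}0.png",im[...,::-1]); np.save(f"{n}0.npy",im)
    print(n,robot.camera_params(n))
print(robot.get_obs())
E
```

```text
pics
top {'fx': 466.0477540846276, 'fy': 466.0477540846276, 'cx': 317.74871254917036, 'cy': 193.4493620315614, 'k1': -0.09967635224787183, 'extrinsics': array([[ 0.0207, -0.9866,  0.1617,  0.2272],
       [-0.9998, -0.0209,  0.0002,  0.0251],
       [ 0.0032, -0.1617, -0.9868,  1.284 ],
       [ 0.    ,  0.    ,  0.    ,  1.    ]])}
side {'fx': 492.9108253214376, 'fy': 492.9108253214376, 'cx': 319.6826130647987, 'cy': 202.85558706348263, 'k1': 0.050693196195284645, 'extrinsics': array([[ 0.8616, -0.2707,  0.4294, -0.1663],
       [-0.5074, -0.4787,  0.7165, -0.993 ],
       [ 0.0116, -0.8352, -0.5498,  0.8278],
       [ 0.    ,  0.    ,  0.    ,  1.    ]])}
{'time': 0.1, 'q': array([-1.3365,  0.5284,  1.4338,  0.    ,  1.1814, -0.1785]), 'joint_velocities': array([-0.    , -0.0027, -0.0041, -0.0003, -0.0001,  0.0029]), 'joint_torque': array([  0.    , -44.0983, -17.7152,   0.0634,   0.0534,  -0.    ]), 'position': array([ 0.2506, -0.5719,  0.2467]), 'tool_rot': array([-0.5914,  0.3874, -0.3864,  0.5923]), 'ft_force': array([0.0243, 0.6533, 0.3585]), 'moment': array([0.0551, 0.0899, 0.0026]), 'grip_width': 0.08660277301853961}
```

View pics/top0.png

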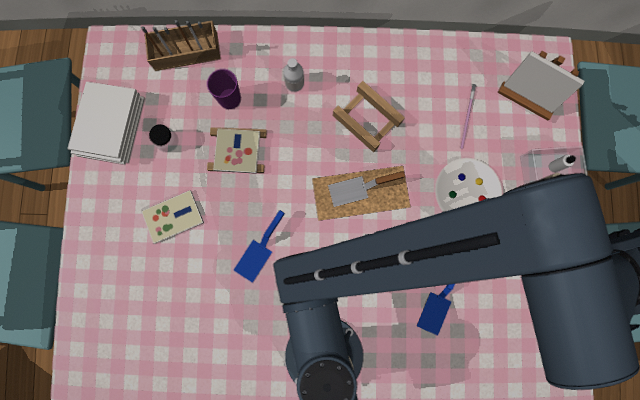

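View pics/side0.png

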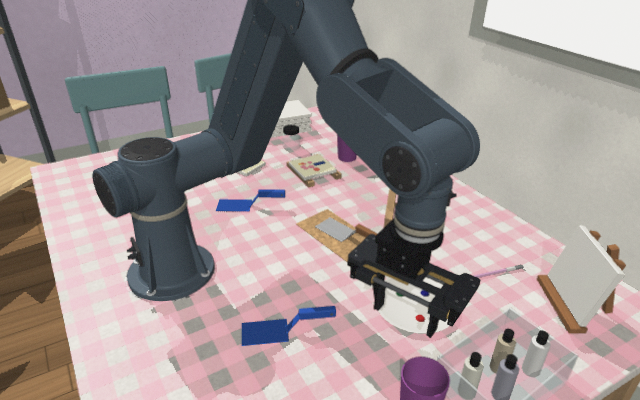

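```bash
cat > h.py <<'E'
import numpy as np, cv2
from rig import robot
np.set_printoptions(precision=4,suppress=True)
def rays(n,px):
    p=robot.camera_params(n); K=np.array([[p['fx'],0,p['cx']],[0,p['fy'],p['cy']],[0,0,1]])
    u=cv2.undistortPoints(np.array(px,float).reshape(-1,1,2),K,np.array([p['k1'],0,0,0.]))[:,0]
    E=p['extrinsics']; d=np.c_[u,np.ones(len(u))]@E[:3,:3].T
    return E[:3,3],d
def onplane(n,px,z):
    o,d=rays(n,px); return o+d*((z-o[2])/d[:,2])[:,None]
def crop(src,x0,x1,y0,y1,s,name):
    im=np.load(src)[y0:y1,x0:x1,::-1]
    im=cv2.resize(im,None,fx=s,fy=s,interpolation=cv2.INTER_CUBIC); cv2.imwrite('pics/'+name,im)
E
python3 - <<'E'
from h import *
crop('top0.npy',120,280,60,260,3,'c1.png')
crop('top0.npy',300,430,70,230,3.7,'c2.png')
E
```

```text
(no output)
```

View pics/c1.png

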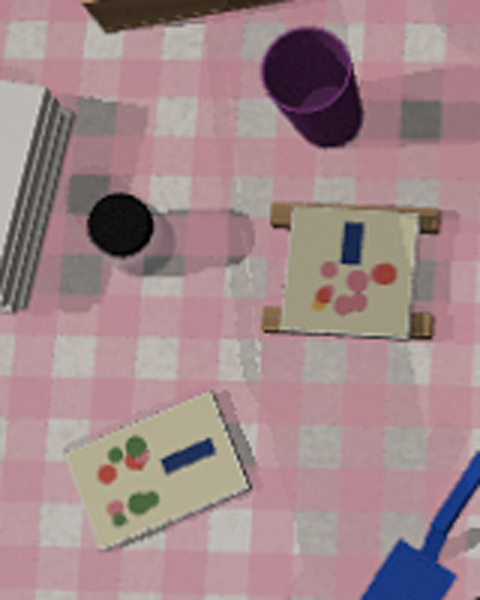

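View pics/c2.png

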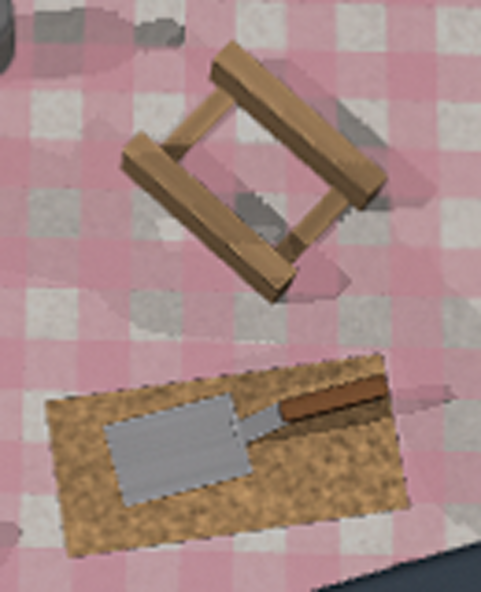

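```bash
python3 - <<'E'
from h import *
im=np.load('top0.npy'); hsv=cv2.cvtColor(im,cv2.COLOR_RGB2HSV)
for n,(x,y) in dict(canvas=(222,160),batt=(214,132),batt2=(213,167),rail=(380,105),rail2=(350,125),mat=(325,205),blade=(345,190),handle=(392,180),white=(215,190),pink=(200,190)).items(): print(n,hsv[y,x],im[y,x])
E
```

```text
canvas [ 26  47 157] [157 153 128]
batt [ 16 113 122] [122  97  68]
batt2 [ 16  68 146] [146 128 107]
rail [ 16 109 133] [133 106  76]
rail2 [ 15 114 136] [136 106  75]
mat [ 16 119 141] [141 110  75]
blade [120   4 136] [134 134 136]
handle [ 12 170  39] [39 23 13]
white [174  67 183] [183 135 144]
pink [177  48 187] [187 152 156]
```

```bash
python3 - <<'E'
from h import *
im=np.load('top0.npy'); hsv=cv2.cvtColor(im,cv2.COLOR_RGB2HSV)
def m(box,lo,hi):
    x0,x1,y0,y1=box; k=np.zeros(im.shape[:2],np.uint8); k[y0:y1,x0:x1]=cv2.inRange(hsv[y0:y1,x0:x1],lo,hi); return k
def quads(k,z,name,minA=60):
    cs,_=cv2.findContours(k,cv2.RETR_EXTERNAL,cv2.CHAIN_APPROX_NONE)
    for c in cs:
        if cv2.contourArea(c)<minA: continue
        P=onplane('top',c.reshape(-1,2),z)[:,:2]
        h=cv2.minAreaRect((P*1000).astype(np.float32))
        print(name,'area',cv2.contourArea(c),'rect c',np.array(h[0]),'size',np.array(h[1]),'ang',h[2])
k=m((200,280,120,180),(19,25,100),(40,90,255)); k=cv2.morphologyEx(k,cv2.MORPH_CLOSE,np.ones((9,9)));quads(k,.030,'canvas')
k=m((140,210,185,250),(19,25,100),(40,90,255)); k=cv2.morphologyEx(k,cv2.MORPH_CLOSE,np.ones((9,9)));quads(k,.012,'oblong')
mat=m((300,430,150,230),(8,40,0),(22,255,255))|m((320,405,170,215),(0,0,0),(180,40,255)); mat=cv2.morphologyEx(mat,cv2.MORPH_CLOSE,np.ones((5,5)));quads(mat,.003,'mat')
k=m((325,368,172,208),(90,0,110),(150,30,200)); k=cv2.morphologyEx(k,cv2.MORPH_OPEN,np.ones((5,5)));quads(k,.0055,'blade')
k=m((374,408,168,186),(0,130,20),(14,255,110)); quads(k,.059,'handle',20)
for t in (100,115,125):
  k=m((325,410,75,155),(11,85,t),(20,255,255)); k=cv2.morphologyEx(k,cv2.MORPH_OPEN,np.ones((3,3))); cv2.imwrite(f'pics/rail{t}.png',cv2.resize(k[70:160,320:415],None,fx=4,fy=4,interpolation=0)); quads(k,.045,f'rail{t}')
  k=m((200,275,120,180),(11,85,t),(20,255,255)); quads(k,.018,f'batt{t}',5)
v=hsv[...,2]
print(v[100:150,350]); print(v[80:130,375])
E
```

```text
canvas area 1655.5 rect c [550.9039 253.6464] size [119.2587 117.5866] ang 87.67911529541016
oblong area 1721.5 rect c [362.8173 428.3874] size [ 98.7294 146.9361] ang 24.71270179748535
mat area 3926.5 rect c [435.3387 -95.6278] size [136.8846 261.8791] ang 8.709317207336426
blade area 677.5 rect c [445.7536 -58.7775] size [62.1969 96.1489] ang 16.032264709472656
rail100 area 75.5 rect c [ 618.8083 -160.6846] size [15.7974 46.9608] ang 46.48648452758789
rail100 area 375.0 rect c [620.184  -77.2481] size [158.7363  21.9765] ang 48.43059539794922
rail100 area 103.5 rect c [692.4803 -71.5488] size [16.1429 59.3089] ang 47.39603805541992
rail100 area 367.0 rect c [ 695.9042 -145.2395] size [156.6702  22.1821] ang 48.09010696411133
batt100 area 8.5 rect c [506.396  183.3114] size [22.9181 11.6731] ang 25.004940032958984
batt100 area 31.0 rect c [506.0285 328.0944] size [17.1659 16.9483] ang 1.0790536403656006
batt100 area 6.5 rect c [520.3978 284.2908] size [8.1856 9.8215] ang 47.66957092285156
batt100 area 14.5 rect c [612.3876 216.258 ] size [ 5.8802 76.7578] ang 1.0009440183639526
batt
[... 1254 characters left out ...]
] ang 1.0790536403656006
batt125 area 6.5 rect c [520.3978 284.2908] size [8.1856 9.8215] ang 47.66957092285156
batt125 area 6.5 rect c [612.4846 210.5651] size [ 5.8776 59.7112] ang 1.0100245475769043
batt125 area 16.5 rect c [609.1306 324.3683] size [14.7362 19.4634] ang 0.8636603355407715
[184 172 160 153 145 140 141 135 139 101  87 144 168 171 173 169 147 139
 135 133 134 132 134 139 140 136 103  90  91  90  87 124 190 191 188 187
 187 187 183 184 184 183 184 184 183 183 183 183 181 177]
[187 188 187 187 188 181 159 159 158 161 151 147 160 153 150 150 151 151
 154 156 170 134  80  90  92  92  88  98 157 183 181 179 179 180 181 180
 180 178 182 184 183 182 179 178 176 173 178 179 121 106]
```

View pics/rail115.png

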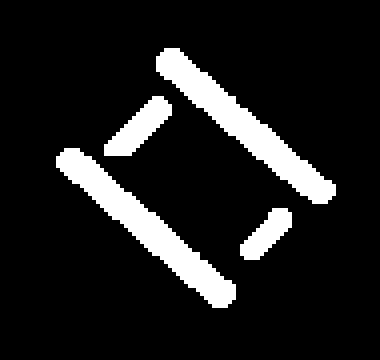

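```bash
python3 - <<'E'
from h import *
c1=lambda L:[(120+(u+.5)/3-.5,60+(v+.5)/3-.5) for u,v in L]
c2=lambda L:[(300+(u+.5)/3.7-.5,70+(v+.5)/3.7-.5) for u,v in L]
P=onplane('top',c1([(272,204),(440,208),(438,232),(271,226),(263,307),(262,331),(432,314),(431,336)]),.018);print('batten corners\n',P)
P=onplane('top',c1([(291,208),(420,213),(410,335),(281,331)]),.030);print('canvas',P,P.mean(0))
h=onplane('top',c2([(280,403),(384,375),(388,394),(283,421)]),.059);print('handle top',h, h.mean(0))
a=(h[0]+h[3])/2;b=(h[1]+h[2])/2;print(np.linalg.norm(a-b),np.degrees(np.arctan2(*(a-b)[[1,0]])))
b=onplane('top',c2([(105,427),(230,394),(252,472),(125,506)]),.0055);print('blade',b,b.mean(0))
print(np.degrees(np.arctan2(*((b[0]+b[3]-b[1]-b[2])[[1,0]]))))
mt=onplane('top',c2([(46,401),(380,354),(409,508),(70,557)]),.003);print('mat',mt.mean(0))
d=mt[0]-mt[1];print('mat ang',np.degrees(np.arctan2(d[1],d[0])), np.linalg.norm(d))
for n,u in dict(tumb=[(310,70)],jar=[(120,225)]).items(): print(n,onplane('top',c1(u),.12 if n=='tumb' else .075))
print('bottle',onplane('top',[(293,63)],.14),onplane('top',[(293,88)],0))
R=cv2.Rodrigues(np.zeros(3))[0]
from scipy.spatial.transform import Rotation as Ro
print(Ro.from_quat(robot.get_obs()['tool_rot']).as_matrix())
E
```

```text
batten corners
 [[0.6173 0.3339 0.018 ]
 [0.6161 0.1743 0.018 ]
 [0.5926 0.1752 0.018 ]
 [0.5957 0.3335 0.018 ]
 [0.5173 0.3361 0.018 ]
 [0.4944 0.3356 0.018 ]
 [0.5137 0.1776 0.018 ]
 [0.4928 0.1777 0.018 ]]
canvas [[0.61   0.3128 0.03  ]
 [0.6072 0.1914 0.03  ]
 [0.4908 0.1956 0.03  ]
 [0.4923 0.315  0.03  ]] [0.5501 0.2537 0.03  ]
handle top [[ 0.4718 -0.1283  0.059 ]
 [ 0.4943 -0.2044  0.059 ]
 [ 0.4802 -0.2072  0.059 ]
 [ 0.4585 -0.1305  0.059 ]] [ 0.4762 -0.1676  0.059 ]
0.07952580193130987 106.12050030037797
blade [[ 0.4611 -0.0028  0.0055]
 [ 0.4886 -0.097   0.0055]
 [ 0.4291 -0.1139  0.0055]
 [ 0.4014 -0.0188  0.0055]] [ 0.4451 -0.0582  0.0055]
106.25214907373808
mat [ 0.4426 -0.0953  0.003 ]
mat ang 99.41999069850671 0.257567005401885
tumb [[0.7102 0.2833 0.12  ]]
jar [[0.5782 0.4583 0.075 ]]
bottle [[0.7608 0.0975 0.14  ]] [[0.7476 0.1039 0.    ]]
[[ 0.4011 -0.0005  0.916 ]
 [-0.916   0.002   0.4011]
 [-0.002  -1.      0.0004]]
```

```bash
cat >> h.py <<'E'
from scipy.spatial.transform import Rotation as Ro
import json,os
def Rang(a):  # tool x axis at world angle a deg, y down
    a=np.radians(a); x=np.array([np.cos(a),np.sin(a),0]); y=np.array([0,0,-1.]); return np.c_[x,y,np.cross(x,y)]
# state: commanded pos, angle
def cmd(): return json.load(open('cmd.json'))
def setcmd(row):
    c=cmd(); R=Rang(c['a']); p=np.array(c['p'])+R@np.array(row[1:4])/100
    json.dump(dict(p=list(p),a=c['a']-np.degrees(row[5])),open('cmd.json','w')); show()
def show():
    c=cmd();o=robot.get_obs();R=Ro.from_quat(o['tool_rot']).as_matrix()
    print('cmd',np.array(c['p']),c['a'],'| meas',o['position'],np.degrees(np.arctan2(R[1,0],R[0,0])),'tilt',R[2,[0,2]],'t',o['time'],'F',o['ft_force'],'M',o['moment'],'w',o['grip_width'])
def to(p,a):
    c=cmd(); d=Rang(c['a']).T@(np.array(p)-np.array(c['p']))*100
    print('shift',np.round(d,2),'ry',round(-np.radians(a-c['a']),4))
E
python3 - <<'E'
from h import *
x=Ro.from_quat(robot.get_obs()['tool_rot']).as_matrix()[:,0]
json.dump(dict(p=[.251,-.572,.248],a=np.degrees(np.arctan2(x[1],x[0]))),open('cmd.json','w'))
show()
to([.4745,-.1591,.248],16.2); to([.4745,-.1591,.13],16.2)
E
```

```text
cmd [ 0.251 -0.572  0.248] -66.35000130765316 | meas [ 0.2506 -0.5719  0.2467] -66.35000130765316 tilt [-0.002   0.0004] t 0.1 F [0.0243 0.6533 0.3585] M [0.0551 0.0899 0.0026] w 0.08660277301853961
shift [-28.86   0.    37.04] ry -1.4408
shift [-28.86  11.8   37.04] ry -1.4408
```

Call:
{"api": "carry_out", "payload": {"moves": [[1, -2.4, 0, 3.1, 0, -0.12, 0], [1, -4.8, 0, 6.2, 0, -0.24, 0], [1, -7.2, 0, 9.3, 0, -0.36, 0], [1, -9.6, 0, 12.3, 0, -0.48, 0], [1, -12, 0, 15.4, 0, -0.6, 0], [1, -14.4, 0, 18.5, 0, -0.72, 0], [1, -16.8, 0, 21.6, 0, -0.84, 0], [1, -19.2, 1, 24.7, 0, -0.96, 0], [1, -21.6, 3, 27.8, 0, -1.08, 0], [1, -24, 5, 30.9, 0, -1.2, 0], [1, -26.4, 7.5, 34, 0, -1.32, 0], [1, -28.2, 10, 36.2, 0, -1.41, 0], [1, -28.86, 11.8, 37.04, 0, -1.441, 0], [1, -28.86, 11.8, 37.04, 0, -1.441, 0], [1, -28.86, 11.8, 37.04, 0, -1.441, 0]]}}

```text
time: 1.6
position: [0.4742, -0.1596, 0.1294]
tool_rot: [-0.7, -0.099, 0.1, 0.7]
ft_force: [-0.3, 0.6, -1.6]
grip_width: 0.0868
```

```bash
python3 - <<'E'
from h import *
setcmd([1,-28.86,11.8,37.04,0,-1.441,0])
im=robot.camera('side'); np.save('s1.npy',im); cv2.imwrite('pics/s1.png',im[...,::-1])
im=robot.camera('top'); np.save('t1.npy',im); cv2.imwrite('pics/t1.png',im[...,::-1])
to([.4745,-.1591,.055],16.2)
E
```

```text
cmd [ 0.4745 -0.1591  0.13  ] 16.21321697069847 | meas [ 0.4742 -0.1596  0.1294] 16.21198567347646 tilt [-0.0007  0.0004] t 1.6 F [-0.3276  0.6461 -1.5847] M [-0.0433 -0.1148 -0.0099] w 0.08680503204402781
shift [-0.   7.5 -0. ] ry 0.0002
```

View pics/s1.png

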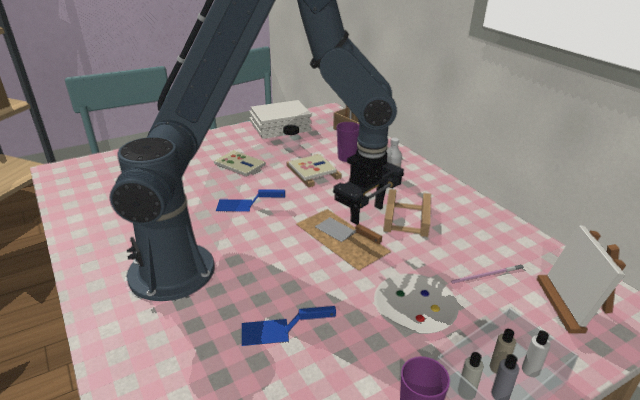

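View pics/t1.png

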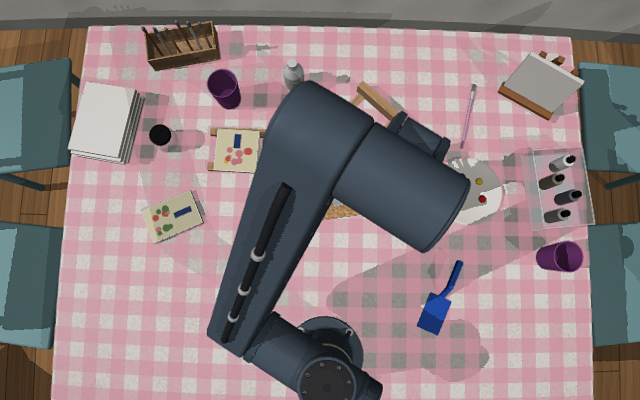

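```bash
cat >> h.py <<'E'
def proj(n,P):
    p=robot.camera_params(n); E=np.linalg.inv(p['extrinsics']); K=np.array([[p['fx'],0,p['cx']],[0,p['fy'],p['cy']],[0,0,1]])
    return cv2.projectPoints(np.array(P,float).reshape(-1,1,3),cv2.Rodrigues(E[:3,:3])[0],E[:3,3],K,np.array([p['k1'],0,0,0.]))[0][:,0]
E
python3 - <<'E'
from h import *
im=np.load('s1.npy')[...,::-1].copy()
h=np.radians(106.2);u=np.array([np.cos(h),np.sin(h),0]);c=np.array([.4452,-.0583,.003])
P=[c+u*.05+[0,0,.0025],c-u*.05+[0,0,.0025],c-u*.075+[0,0,.056],c-u*.105+[0,0,.056],c-u*.155+[0,0,.056]]
x0,y0,s=280,180,5
im=cv2.resize(im[y0:280,x0:420],None,fx=s,fy=s,interpolation=cv2.INTER_CUBIC)
for q in proj('side',P):
    cv2.circle(im,tuple(int(round((v-o+.5)*s)) for v,o in zip(q,(x0,y0))),3,(0,255,0),-1)
cv2.imwrite('pics/s1c.png',im)
E
```

```text
(no output)
```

View pics/s1c.png

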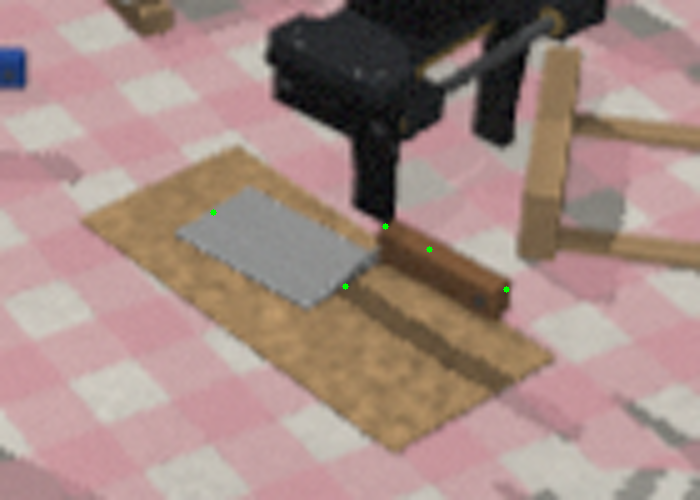

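Call:
{"api": "carry_out", "payload": {"moves": [[1, 0, 2, 0, 0, 0, 0], [1, 0, 4, 0, 0, 0, 0], [1, 0, 5.5, 0, 0, 0, 0], [1, 0, 6.7, 0, 0, 0, 0], [1, 0, 7.5, 0, 0, 0, 0], [1, 0, 7.5, 0, 0, 0, 0], [0.6, 0, 7.5, 0, 0, 0, 0], [0.4, 0, 7.5, 0, 0, 0, 0], [0.25, 0, 7.5, 0, 0, 0, 0], [0.15, 0, 7.5, 0, 0, 0, 0], [0, 0, 7.5, 0, 0, 0, 0], [0, 0, 7.5, 0, 0, 0, 0], [0, 0, 7.5, 0, 0, 0, 0], [0, 0, 7.5, 0, 0, 0, 0]], "force": 60}}

```text
time: 3.1
position: [0.4742, -0.1595, 0.0545]
tool_rot: [-0.7, -0.1, 0.1, 0.7]
ft_force: [-0.2, -0.4, -0.3]
grip_width: 0.0313
```

```bash
python3 - <<'E'
from h import *
setcmd([1,0,7.5,0,0,0,0])
E
```

```text
cmd [ 0.4745 -0.1591  0.055 ] 16.21321697069847 | meas [ 0.4742 -0.1595  0.0545] 16.214789340295987 tilt [-0.  0.] t 3.1 F [-0.2182 -0.3908 -0.3218] M [ 0.029  -0.1478 -0.0338] w 0.03129996624011425
```

Call:
{"api": "carry_out", "payload": {"moves": [[0, 0, 0, 0, 0, 0, 0], [0, 0, 0, 0, 0, 0, 0], [0, 0, 0, 0, 0, 0, 0], [0, 0, 0, 0, 0, 0, 0], [0, 0, 0, 0, 0, 0, 0], [0, 0, -0.3, 0, 0, 0, 0], [0, 0, -0.8, 0, 0, 0, 0], [0, 0, -1.5, 0, 0, 0, 0], [0, 0, -2.5, 0, 0, 0, 0], [0, 0, -3.5, 0, 0, 0, 0], [0, 0, -4.5, 0, 0, 0, 0], [0, 0, -5, 0, 0, 0, 0], [0, 0, -5, 0, 0, 0, 0]]}}

```text
time: 4.4
position: [0.4748, -0.1598, 0.1057]
tool_rot: [0.701, 0.1, -0.099, -0.7]
ft_force: [0.2, 0.3, -1.4]
grip_width: 0.0153
```

```bash
python3 - <<'E'
from h import *
setcmd([1,0,-5,0,0,0,0])
im=robot.camera('side'); np.save('s2.npy',im); crop('s2.npy',270,430,130,270,5,'s2c.png')
E
```

```text
cmd [ 0.4745 -0.1591  0.105 ] 16.21321697069847 | meas [ 0.4748 -0.1598  0.1057] 16.2159031730151 tilt [ 0.0015 -0.0017] t 4.4 F [ 0.238   0.3319 -1.4164] M [-0.1095 -0.1226 -0.0608] w 0.0152595459972538
```

View pics/s2c.png

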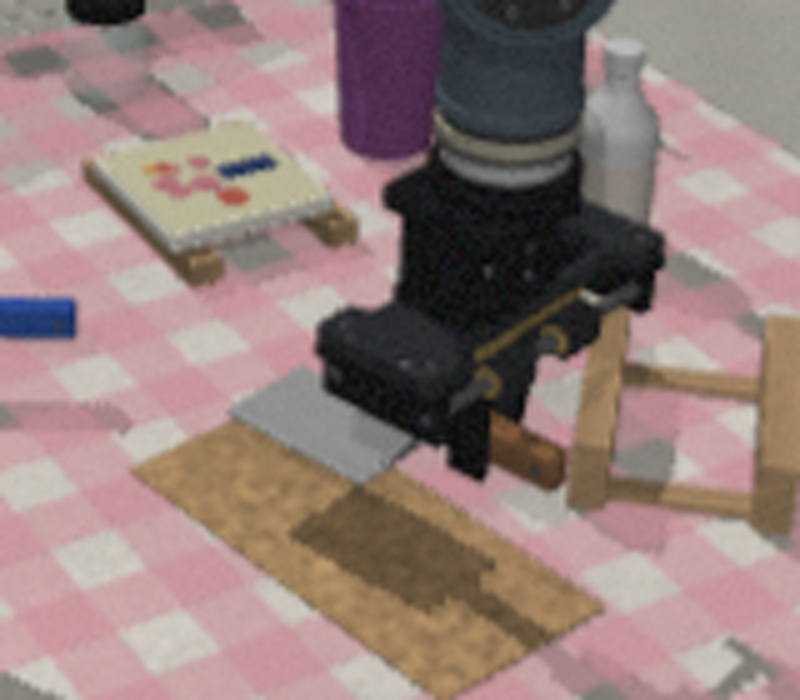

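```bash
python3 - <<'E'
from h import *
c=lambda L:[(270+(u+.5)/5-.5,130+(v+.5)/5-.5) for u,v in L]
L=c([(228,411),(304,368),(360,484),(417,440)])
for z in (.046,.0567): P=onplane('side',L,z);print(P, np.linalg.norm(P[0]-P[1]),np.linalg.norm(P[0]-P[2]))
h=np.radians(106.2);u=np.array([np.cos(h),np.sin(h),0]);w=np.array([-u[1],u[0],0])
g=np.array([.4748,-.1598,.0997]); b=g+u*.105+[0,0,-.0425]
print('pred',np.array([b+u*.05+w*.032,b+u*.05-w*.032,b-u*.05+w*.032]))
E
```

```text
[[ 0.4101 -0.0074  0.046 ]
 [ 0.4702  0.0089  0.046 ]
 [ 0.4371 -0.1026  0.046 ]
 [ 0.4867 -0.0834  0.046 ]] 0.062296872428512076 0.09894171730298085
[[ 0.4022 -0.0209  0.0567]
 [ 0.4615 -0.0048  0.0567]
 [ 0.4288 -0.1148  0.0567]
 [ 0.4778 -0.0959  0.0567]] 0.0614442103702924 0.097587494449881
pred [[ 0.4008 -0.0199  0.0572]
 [ 0.4623 -0.002   0.0572]
 [ 0.4287 -0.1159  0.0572]]
```

```bash
python3 - <<'E'
from h import *
to([.5497,-.01,.105],-1);to([.5497,-.01,.058],-1)
E
```

```text
shift [11.38  0.   12.21] ry 0.3004
shift [11.38  4.7  12.21] ry 0.3004
```

Call:
{"api": "carry_out", "payload": {"moves": [[0, 0.7, 0, 0.8, 0, 0.02, 0], [0, 2, 0, 2.2, 0, 0.055, 0], [0, 3.6, 0, 3.9, 0, 0.1, 0], [0, 5.3, 0, 5.7, 0, 0.145, 0], [0, 7, 0, 7.5, 0, 0.19, 0], [0, 8.7, 0, 9.3, 0, 0.235, 0], [0, 10.1, 0, 10.8, 0, 0.27, 0], [0, 11, 0, 11.8, 0, 0.293, 0], [0, 11.38, 0.3, 12.21, 0, 0.3, 0], [0, 11.38, 1.1, 12.21, 0, 0.3, 0], [0, 11.38, 2.2, 12.21, 0, 0.3, 0], [0, 11.38, 3.3, 12.21, 0, 0.3, 0], [0, 11.38, 4.2, 12.21, 0, 0.3, 0], [0, 11.38, 4.7, 12.21, 0, 0.3, 0], [0, 11.38, 4.7, 12.21, 0, 0.3, 0]]}}

```text
time: 5.95
position: [0.5487, -0.0107, 0.0564]
tool_rot: [-0.707, 0.007, -0.005, 0.707]
ft_force: [-0.3, -0.5, -1.6]
grip_width: 0.0158
```

```bash
python3 - <<'E'
from h import *
setcmd([1,11.38,4.7,12.21,0,.3,0])
for n,a in (('side',(250,410,110,230)),('top',(180,370,90,230))):
    im=robot.camera(n); np.save(n+'3.npy',im); crop(n+'3.npy',*a,5 if n=='side' else 4,n+'3c.png')
E
```

```text
cmd [ 0.5497 -0.01    0.058 ] -0.9755168832262271 | meas [ 0.5487 -0.0107  0.0564] -1.0069638361949842 tilt [-0.0021  0.0004] t 5.95 F [-0.2758 -0.5026 -1.6167] M [-0.1321 -0.0769 -0.0188] w 0.015754134512447362
```

View pics/side3c.png

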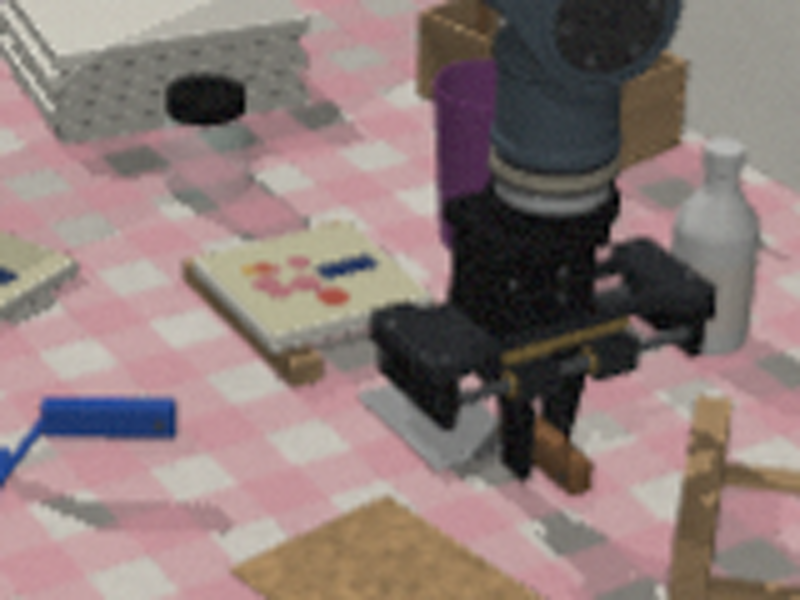

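View pics/top3c.png

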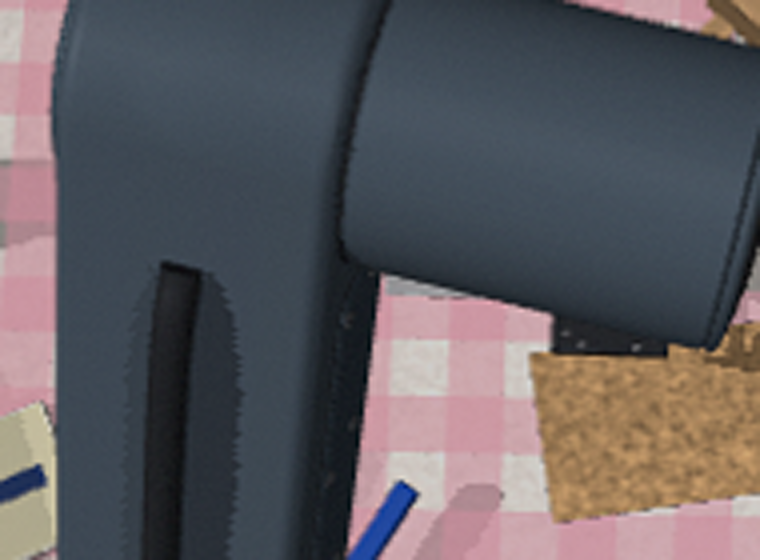

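```bash
python3 - <<'E'
from h import *
c=lambda L:[(250+(u+.5)/5-.5,110+(v+.5)/5-.5) for u,v in L]
print('blade L front/back',onplane('side',c([(361,394),(442,470)]),.0075))
g=np.array([.5487,-.0107]);h=np.radians(89);u=np.array([np.cos(h),np.sin(h)]);w=np.array([-u[1],u[0]])
print('pred',g+u*.155+w*.032,g+u*.055+w*.032)
print('batten near end bottom in/out',onplane('side',c([(322,372),(291,384)]),0.0))
print('batten near end top in/out',onplane('side',c([(322,352),(289,364)]),0.018))
print('canvas top: left, near',onplane('side',c([(186,263),(277,336),(342,221)]),0.03))
show()
E
```

```text
blade L front/back [[0.5224 0.1443 0.0075]
 [0.5204 0.0451 0.0075]]
pred [0.5194 0.1448] [0.5177 0.0449]
batten near end bottom in/out [[0.5205 0.1905 0.    ]
 [0.4957 0.1874 0.    ]]
batten near end top in/out [[0.5179 0.1863 0.018 ]
 [0.4921 0.1836 0.018 ]]
canvas top: left, near [[0.4865 0.3148 0.03  ]
 [0.4927 0.2002 0.03  ]
 [0.6085 0.3158 0.03  ]]
cmd [ 0.5497 -0.01    0.058 ] -0.9755168832262271 | meas [ 0.5495 -0.0107  0.0574] -0.9890208315290906 tilt [-0.0001  0.    ] t 6.05 F [-0.1874  0.4145 -1.1667] M [-0.0799 -0.1136  0.0095] w 0.015471163606728303
```

```bash
python3 - <<'E'
from h import *
to([.553,.134,.058],-1)
E
```

```text
shift [ 0.08  0.   14.41] ry 0.0004
```

Call:
{"api": "carry_out", "payload": {"moves": [[0, 0, 0, 0.5, 0, 0, 0], [0, 0, 0, 1.4, 0, 0, 0], [0, 0.08, 0, 2.5, 0, 0, 0], [0, 0.08, 0, 3.6, 0, 0, 0], [0, 0.08, 0, 4.7, 0, 0, 0], [0, 0.08, 0, 5.8, 0, 0, 0], [0, 0.08, 0, 6.9, 0, 0, 0], [0, 0.08, 0, 8, 0, 0, 0], [0, 0.08, 0, 9.1, 0, 0, 0], [0, 0.08, 0, 10.2, 0, 0, 0], [0, 0.08, 0, 11.3, 0, 0, 0], [0, 0.08, 0, 12.3, 0, 0, 0], [0, 0.08, 0, 13.2, 0, 0, 0], [0, 0.08, 0, 13.9, 0, 0, 0], [0, 0.08, 0, 14.3, 0, 0, 0], [0, 0.08, 0, 14.4, 0, 0, 0], [0, 0.08, 0, 14.4, 0, 0, 0]]}}

```text
time: 7.75
position: [0.5527, 0.1334, 0.0575]
tool_rot: [0.707, -0.006, 0.006, -0.707]
ft_force: [0.3, 0.1, -1.5]
grip_width: 0.0154
```

```bash
python3 - <<'E'
from h import *
setcmd([1,.08,0,14.4,0,0,0])
im=robot.camera('side'); np.save('s4.npy',im); crop('s4.npy',250,410,110,230,5,'s4c.png'); show()
E
```

```text
cmd [0.553  0.1339 0.058 ] -0.9755168832262271 | meas [0.5527 0.1334 0.0575] -0.9696227319349302 tilt [-0.     -0.0001] t 7.75 F [ 0.2727  0.1238 -1.5137] M [-0.0677 -0.0771 -0.065 ] w 0.015429877001667982
cmd [0.553  0.1339 0.058 ] -0.9755168832262271 | meas [0.5527 0.1332 0.0575] -0.984891852044218 tilt [-0.     -0.0001] t 7.8 F [ 0.4641 -0.3948 -0.9833] M [-0.0985 -0.0714 -0.0459] w 0.01528468313582751
```

View pics/s4c.png

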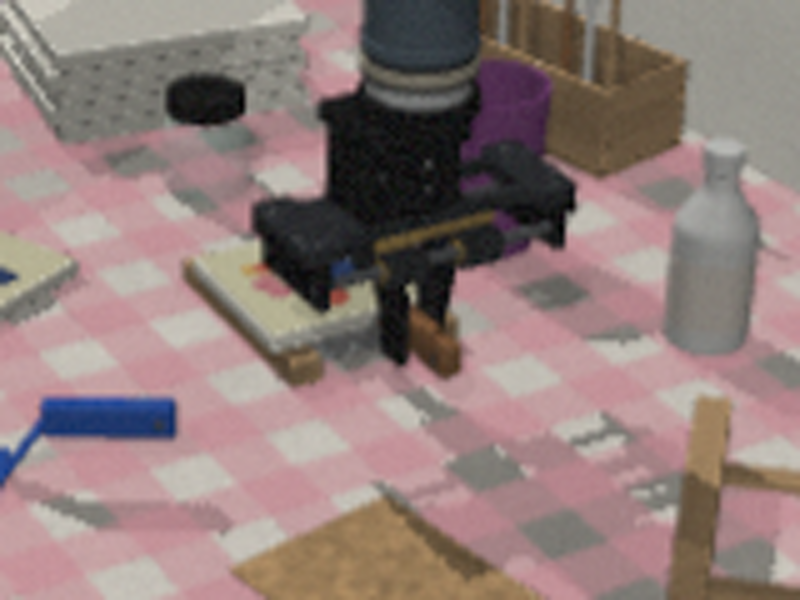

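Call:
{"api": "carry_out", "payload": {"moves": [[0, 0, -0.3, 0, 0, 0, 0], [0, 0, -0.6, 0, 0, 0, 0], [0, 0, -0.75, 0, 0, 0, 0], [0, 0, -0.9, 0, 0, 0, 0], [0, 0, -1.05, 0, 0, 0, 0], [0, 0, -1.2, 0, 0, 0, 0], [0, 0, -1.35, 0, 0, 0, 0], [0, 0, -1.5, 0, 0, 0, 0], [0, 0, -1.7, 0, 0, 0, 0], [0, 0, -2, 0, 0, 0, 0], [0, 0, -2.4, 0, 0, 0, 0], [0, 0, -2.8, 0, 0, 0, 0], [0, 0, -3, 0, 0, 0, 0], [0, 0, -3, 0, 0, 0, 0]]}}

```text
time: 9.2
position: [0.553, 0.1335, 0.0881]
tool_rot: [-0.707, 0.006, -0.006, 0.707]
ft_force: [0.1, 0.6, -2.6]
grip_width: 0.0156
```

```bash
python3 - <<'E'
from h import *
setcmd([1,0,-3,0,0,0,0])
im=robot.camera('side'); np.save('s5.npy',im); crop('s5.npy',250,410,110,230,5,'s5c.png'); show()
E
```

```text
cmd [0.553  0.1339 0.088 ] -0.9755168832262271 | meas [0.553  0.1335 0.0881] -0.9747424228416227 tilt [0.001  0.0001] t 9.2 F [ 0.1232  0.6196 -2.6404] M [-0.2321 -0.0963  0.0367] w 0.015635670035328866
cmd [0.553  0.1339 0.088 ] -0.9755168832262271 | meas [0.5528 0.1335 0.0878] -0.9721156382378465 tilt [0.0005 0.    ] t 9.25 F [-0.12    1.1868 -2.7372] M [-0.2087 -0.1095 -0.0275] w 0.015413927038990485
```

View pics/s5c.png

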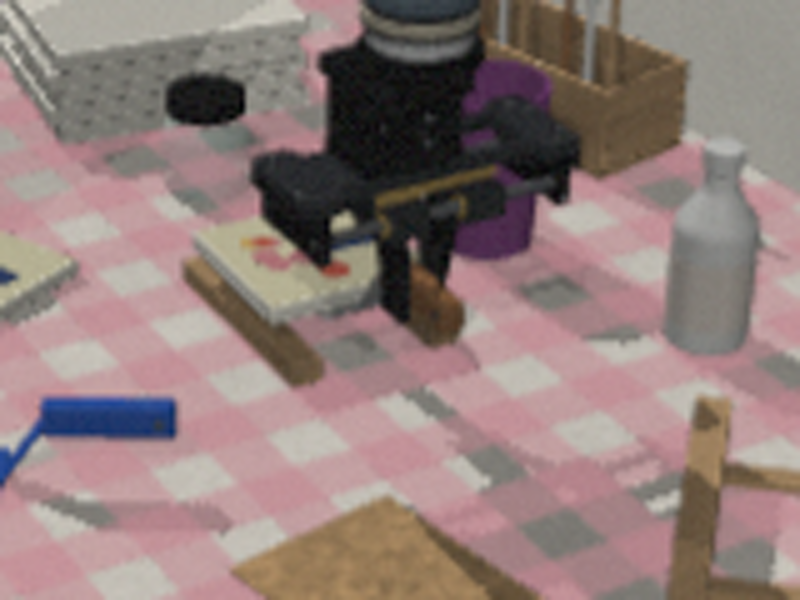

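```bash
python3 - <<'E'
from h import *
c=lambda L:[(250+(u+.5)/5-.5,110+(v+.5)/5-.5) for u,v in L]
for z in (.045,.0508):
  P=onplane('side',c([(195,242),(273,320)]),z);print(P,np.linalg.norm(P[0]-P[1]),np.degrees(np.arctan2(*(P[0]-P[1])[[1,0]])))
to([.553,.134,.15],-1)
E
```

```text
[[0.4929 0.3132 0.045 ]
 [0.4878 0.1966 0.045 ]] 0.11676496928829867 87.51718946852658
[[0.488  0.3035 0.0508]
 [0.483  0.1878 0.0508]] 0.11589977767696726 87.51718946852655
shift [ 0.   -6.2   0.01] ry 0.0004
```

```bash
python3 - <<'E'
from h import *
a=np.load('side3.npy')[145:200,280:345,::-1]; b=np.load('s5.npy')[145:200,280:345,::-1]
f=lambda i:cv2.resize(i,None,fx=6,fy=6,interpolation=cv2.INTER_CUBIC)
cv2.imwrite('pics/cmp.png',np.hstack([f(a),f(b)]))
E
```

```text
(no output)
```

View pics/cmp.png

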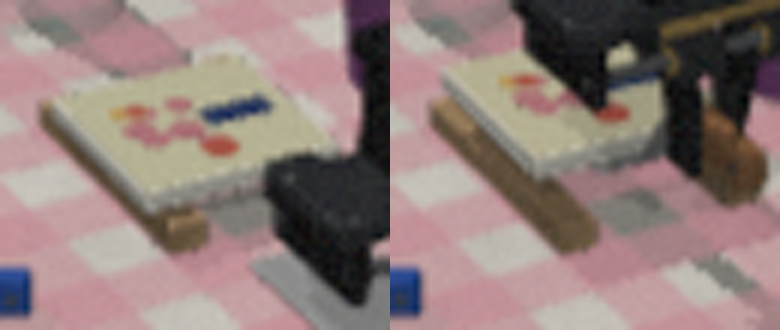

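Call:
{"api": "carry_out", "payload": {"moves": [[0, 0, -0.2, 0, 0, 0, 0], [0, 0, -0.6, 0, 0, 0, 0], [0, 0, -1.2, 0, 0, 0, 0], [0, 0, -1.9, 0, 0, 0, 0], [0, 0, -2.6, 0, 0, 0, 0], [0, 0, -3.3, 0, 0, 0, 0], [0, 0, -4, 0, 0, 0, 0], [0, 0, -4.7, 0, 0, 0, 0], [0, 0, -5.3, 0, 0, 0, 0], [0, 0, -5.8, 0, 0, 0, 0], [0, 0, -6.1, 0, 0, 0, 0], [0, 0, -6.2, 0, 0, 0, 0], [0, 0, -6.2, 0, 0, 0, 0], [0, 0, -6.2, 0, 0, 0, 0]]}}

```text
time: 10.65
position: [0.5525, 0.1334, 0.1493]
tool_rot: [0.707, -0.006, 0.006, -0.707]
ft_force: [-0.5, 0.7, -2.8]
grip_width: 0.0157
```

```bash
python3 - <<'E'
from h import *
setcmd([1,0,-6.2,0,0,0,0])
im=robot.camera('side'); np.save('s6.npy',im); crop('s6.npy',270,400,90,210,6,'s6c.png'); show()
print(proj('side',[[.4916,.1945,.113],[.4916,.3145,.113],[.4916,.1945,.101],[.4916,.3145,.101]]))
to([.56,-.06,.15],80);to([.56,-.06,.15],80-90);to([.5793,-.2017,.15],-42.1)
E
```

```text
cmd [0.553  0.1339 0.15  ] -0.9755168832262271 | meas [0.5525 0.1334 0.1493] -0.9761320151266024 tilt [-0.0006 -0.    ] t 10.65 F [-0.4829  0.704  -2.7627] M [-0.2063 -0.0703 -0.0231] w 0.015654013844115466
cmd [0.553  0.1339 0.15  ] -0.9755168832262271 | meas [0.5525 0.1335 0.1492] -0.9723616643560848 tilt [-0.0007 -0.    ] t 10.7 F [-0.3131 -0.7058 -1.9496] M [-0.2317 -0.0691 -0.0407] w 0.015381435108966262
[[305.4569 154.5167]
 [287.5721 139.4889]
 [305.4742 157.9523]
 [287.6632 142.8071]]
shift [  1.03   0.   -19.38] ry -1.4133
shift [  1.03   0.   -19.38] ry 0.1575
shift [  3.21   0.   -33.51] ry 0.7178
```

View pics/s6c.png

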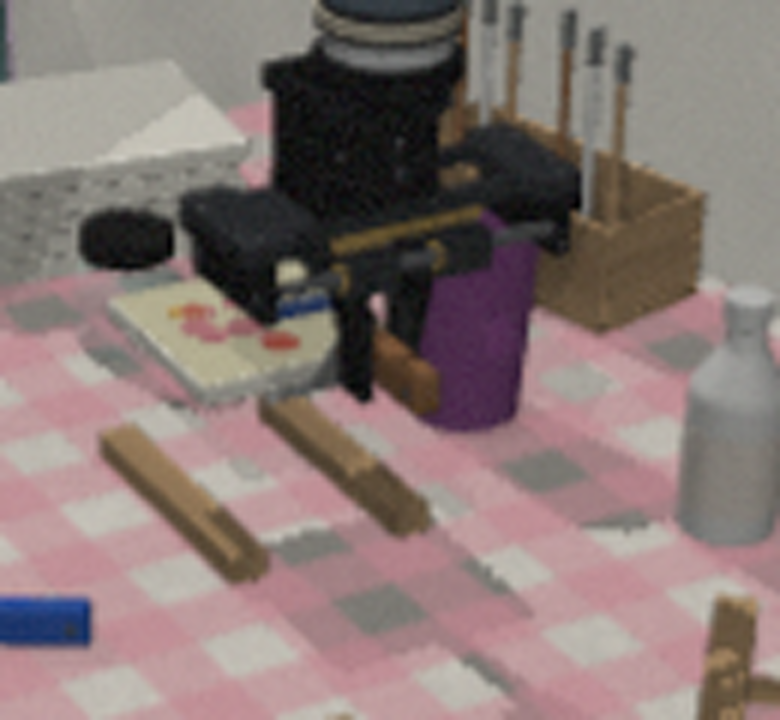

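Call:
{"api": "carry_out", "payload": {"moves": [[0, 0, 0, -0.3, 0, 0, 0], [0, 0.1, 0, -1, 0, 0, 0], [0, 0.2, 0, -2.1, 0, 0, 0], [0, 0.3, 0, -3.5, 0, 0, 0], [0, 0.5, 0, -5.2, 0, 0, 0], [0, 0.7, 0, -7, 0, 0.02, 0], [0, 0.9, 0, -9, 0, 0.05, 0], [0, 1.1, 0, -11, 0, 0.09, 0], [0, 1.3, 0, -13.1, 0, 0.14, 0], [0, 1.5, 0, -15.2, 0, 0.19, 0], [0, 1.7, 0, -17.3, 0, 0.24, 0], [0, 1.9, 0, -19.4, 0, 0.29, 0], [0, 2.1, 0, -21.5, 0, 0.34, 0], [0, 2.3, 0, -23.5, 0, 0.39, 0], [0, 2.5, 0, -25.5, 0, 0.44, 0], [0, 2.6, 0, -27.4, 0, 0.49, 0], [0, 2.8, 0, -29.2, 0, 0.54, 0], [0, 3, 0, -30.8, 0, 0.59, 0], [0, 3.1, 0, -32.1, 0, 0.63, 0], [0, 3.15, 0, -33, 0, 0.67, 0]]}}

```text
time: 12.7
position: [0.5787, -0.1983, 0.1495]
tool_rot: [0.665, -0.239, 0.239, -0.665]
ft_force: [-1.3, 0.7, -1.0]
grip_width: 0.0156
```

```bash
python3 - <<'E'
from h import *
setcmd([1,3.15,0,-33,0,.67,0])
to([.5793,-.2017,.15],-42.1)
E
```

```text
cmd [ 0.5788 -0.1966  0.15  ] -39.363689156991384 | meas [ 0.5787 -0.1983  0.1495] -39.57568895828564 tilt [0.0002 0.    ] t 12.7 F [-1.3267  0.6728 -1.0463] M [-0.2321  0.0528 -0.0024] w 0.015587792009371321
shift [ 0.36  0.   -0.37] ry 0.0478
```

Finish the turn and go down to a hover (canvas underside about 66 mm).

Call:
{"api": "carry_out", "payload": {"moves": [[0, 0.2, 0, -0.2, 0, 0.025, 0], [0, 0.3, 0, -0.32, 0, 0.04, 0], [0, 0.36, 0.2, -0.37, 0, 0.048, 0], [0, 0.36, 0.6, -0.37, 0, 0.048, 0], [0, 0.36, 1.2, -0.37, 0, 0.048, 0], [0, 0.36, 1.8, -0.37, 0, 0.048, 0], [0, 0.36, 2.4, -0.37, 0, 0.048, 0], [0, 0.36, 2.9, -0.37, 0, 0.048, 0], [0, 0.36, 3.3, -0.37, 0, 0.048, 0], [0, 0.36, 3.5, -0.37, 0, 0.048, 0], [0, 0.36, 3.5, -0.37, 0, 0.048, 0], [0, 0.36, 3.5, -0.37, 0, 0.048, 0]]}}

```text
time: 13.9
position: [0.5791, -0.2022, 0.1147]
tool_rot: [0.66, -0.254, 0.254, -0.66]
ft_force: [0.6, -0.7, -2.4]
grip_width: 0.0156
```

```bash
python3 - <<'E'
from h import *
setcmd([1,.36,3.5,-.37,0,.048,0])
im=robot.camera('side'); np.save('s7.npy',im); crop('s7.npy',330,470,130,260,5,'s7c.png')
im=robot.camera('top'); np.save('t7.npy',im); crop('t7.npy',310,450,60,200,4,'t7c.png'); show()
E
```

```text
cmd [ 0.5793 -0.2017  0.115 ] -42.11388657361934 | meas [ 0.5791 -0.2022  0.1147] -42.11347889774749 tilt [0.0003 0.0001] t 13.9 F [ 0.6285 -0.6904 -2.3762] M [-0.1818  0.1266  0.0284] w 0.015623609277686688
cmd [ 0.5793 -0.2017  0.115 ] -42.11388657361934 | meas [ 0.5792 -0.2023  0.1149] -42.115170525671765 tilt [0.0007 0.0001] t 14.0 F [ 0.4106 -0.6989 -2.2584] M [-0.1741  0.1043  0.0045] w 0.015359678498190027
```

View pics/s7c.png

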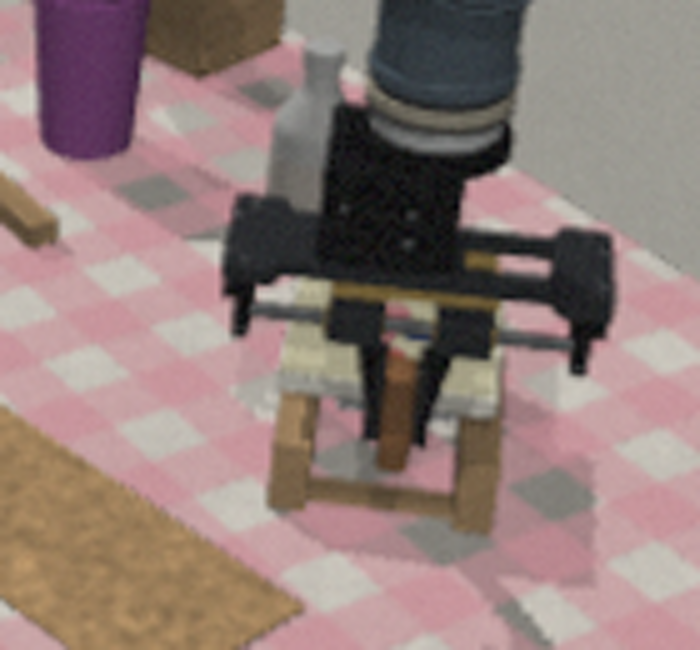

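View pics/t7c.png

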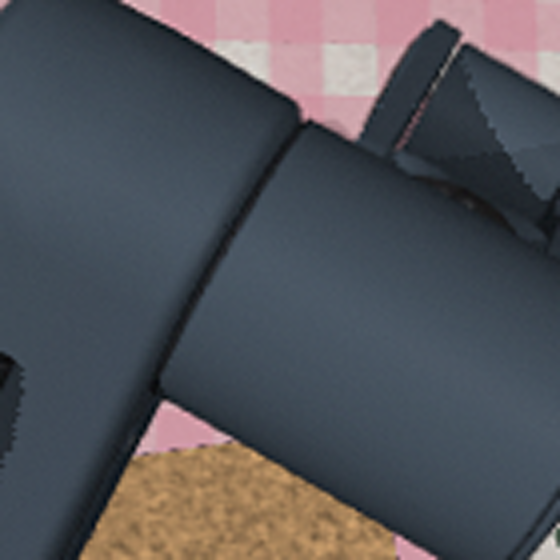

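```bash
python3 - <<'E'
from h import *
c=lambda L:[(330+(u+.5)/5-.5,130+(v+.5)/5-.5) for u,v in L]
h=np.radians(47.9);u=np.array([np.cos(h),np.sin(h)]);w=np.array([-u[1],u[0]]);R=np.array([.6586,-.111])
def rel(P): d=P[:,:2]-R; return np.c_[d@u,d@w]
print('canvas near corners L,R in rack frame',rel(onplane('side',c([(280,378),(500,402)]),.078)))
print('bottom edge',rel(onplane('side',c([(280,392),(499,416)]),.066)))
print('rail ends bottom',rel(onplane('side',c([(270,504),(305,513),(455,522),(490,533)]),0)))
print('predicted rail ends -.08, +-.051..; canvas -.06+-')
E
```

```text
canvas near corners L,R in rack frame [[-0.0619  0.0619]
 [-0.0594 -0.0568]]
bottom edge [[-0.0576  0.0613]
 [-0.055  -0.0578]]
rail ends bottom [[-0.0728  0.0599]
 [-0.077   0.0399]
 [-0.0671 -0.0425]
 [-0.0732 -0.0618]]
predicted rail ends -.08, +-.051..; canvas -.06+-
```

Call:
{"api": "carry_out", "payload": {"moves": [[0, 0, 0.3, 0, 0, 0, 0], [0, 0, 0.7, 0, 0, 0, 0], [0, 0, 1.1, 0, 0, 0, 0], [0, 0, 1.4, 0, 0, 0, 0], [0, 0, 1.6, 0, 0, 0, 0], [0, 0, 1.75, 0, 0, 0, 0], [0, 0, 1.9, 0, 0, 0, 0], [0, 0, 2.05, 0, 0, 0, 0], [0, 0, 2.2, 0, 0, 0, 0], [0, 0, 2.35, 0, 0, 0, 0], [0, 0, 2.5, 0, 0, 0, 0], [0, 0, 2.65, 0, 0, 0, 0], [0, 0, 2.8, 0, 0, 0, 0], [0, 0, 3, 0, 0, 0, 0], [0, 0, 3.2, 0, 0, 0, 0], [0, 0, 3.3, 0, 0, 0, 0], [0, 0, 3.3, 0, 0, 0, 0], [0, 0, 3.3, 0, 0, 0, 0]]}}

```text
time: 15.8
position: [0.579, -0.2022, 0.0816]
tool_rot: [-0.66, 0.254, -0.254, 0.66]
ft_force: [0.1, -0.3, -0.2]
grip_width: 0.0156
```

```bash
python3 - <<'E'
from h import *
setcmd([1,0,3.3,0,0,0,0])
im=robot.camera('side'); np.save('s8.npy',im); crop('s8.npy',330,470,130,260,5,'s8c.png'); show()
E
```

```text
cmd [ 0.5793 -0.2017  0.082 ] -42.11388657361934 | meas [ 0.579  -0.2022  0.0816] -42.11052507807551 tilt [0. 0.] t 15.8 F [ 0.0903 -0.3004 -0.1856] M [-0.1325  0.0397  0.0625] w 0.015563108785970189
cmd [ 0.5793 -0.2017  0.082 ] -42.11388657361934 | meas [ 0.5791 -0.2022  0.0816] -42.11385008923788 tilt [0.0001 0.    ] t 15.85 F [-0.1257 -0.0167 -2.1092] M [-0.0425  0.0225  0.045 ] w 0.015511422660504322
```

View pics/s8c.png

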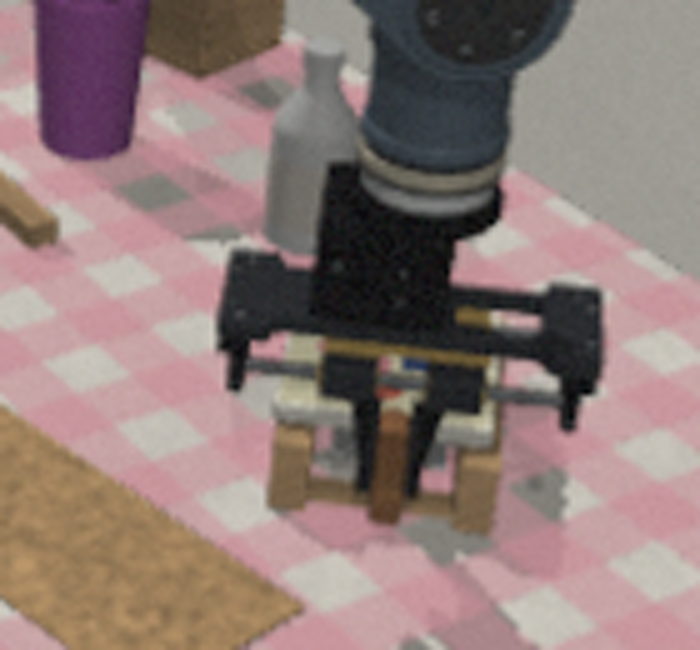

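Call:
{"api": "carry_out", "payload": {"moves": [[0, 0, 0, -0.2, 0, 0, 0], [0, 0, 0, -0.6, 0, 0, 0], [0, 0, 0, -1.2, 0, 0, 0], [0, 0, 0, -2, 0, 0, 0], [0, 0, 0, -2.9, 0, 0, 0], [0, 0, 0, -3.9, 0, 0, 0], [0, 0, 0, -5, 0, 0, 0], [0, 0, 0, -6.1, 0, 0, 0], [0, 0, 0, -7.2, 0, 0, 0], [0, 0, 0, -8.3, 0, 0, 0], [0, 0, 0, -9.4, 0, 0, 0], [0, 0, 0, -10.5, 0, 0, 0], [0, 0, 0, -11.6, 0, 0, 0], [0, 0, 0, -12.6, 0, 0, 0], [0, 0, 0, -13.4, 0, 0, 0], [0, 0, 0, -13.9, 0, 0, 0], [0, 0, 0, -14, 0, 0, 0], [0, 0, 0, -14, 0, 0, 0]]}}

```text
time: 17.65
position: [0.4851, -0.3061, 0.0816]
tool_rot: [-0.66, 0.254, -0.254, 0.66]
ft_force: [0.1, -0.0, -1.4]
grip_width: 0.0156
```

```bash
python3 - <<'E'
from h import *
setcmd([1,0,0,-14,0,0,0])
im=robot.camera('side'); np.save('s9.npy',im); crop('s9.npy',300,460,130,300,4.5,'s9c.png')
# return: mat centre
u=np.array([np.cos(np.radians(99.5)),np.sin(np.radians(99.5))])
im=robot.camera('top'); np.save('t9.npy',im); cv2.imwrite('pics/t9.png',im[...,::-1])
show()
E
```

```text
cmd [ 0.4854 -0.3056  0.082 ] -42.11388657361934 | meas [ 0.4851 -0.3061  0.0816] -42.12820614302841 tilt [0.     0.0002] t 17.65 F [ 0.1404 -0.0341 -1.3518] M [-0.0772  0.0405  0.0247] w 0.01562755762206754
cmd [ 0.4854 -0.3056  0.082 ] -42.11388657361934 | meas [ 0.4854 -0.3058  0.0816] -42.09189539934344 tilt [0.0001 0.0001] t 17.75 F [ 0.2371 -0.3114 -1.554 ] M [-0.0594  0.0113  0.0423] w 0.01528929664461482
```

View pics/s9c.png

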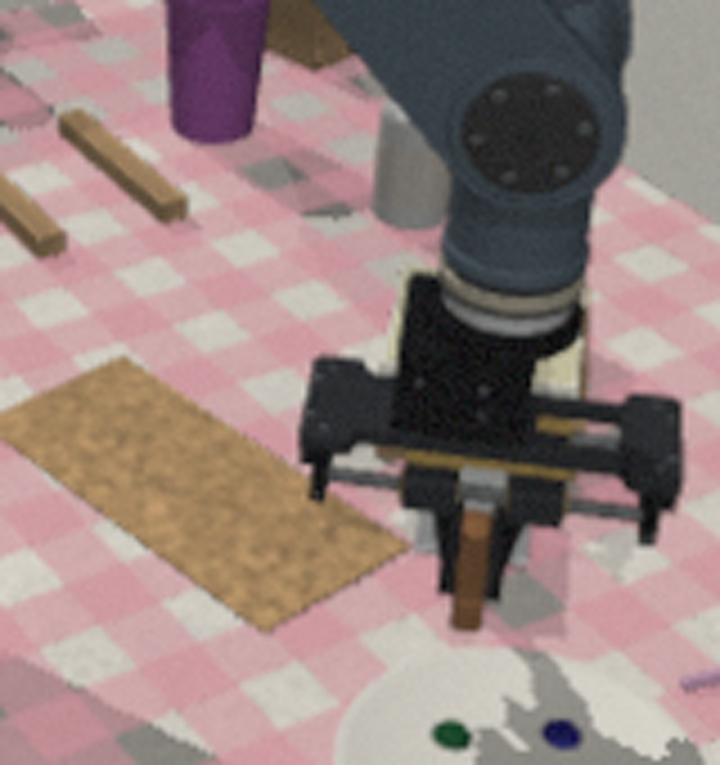

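View pics/t9.png

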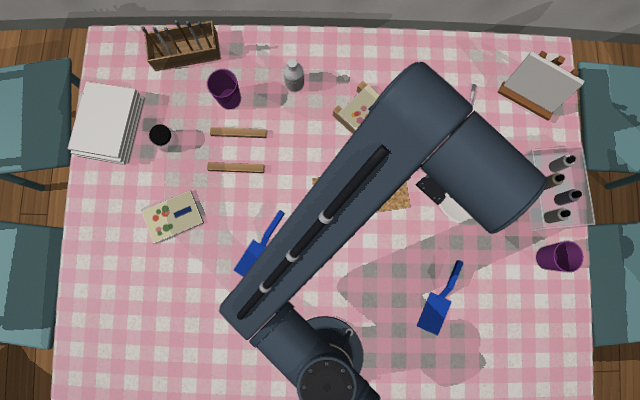

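```bash
python3 - <<'E'
from h import *
to([.4745,-.1591,.16],16.2);to([.4745,-.1591,.062],16.2)
E
```

```text
shift [-10.63  -7.8   10.13] ry -1.0178
shift [-10.63   2.    10.13] ry -1.0178
```

Call:
{"api": "carry_out", "payload": {"moves": [[0, 0, -0.8, 0, 0, 0, 0], [0, 0, -2.2, 0, 0, 0, 0], [0, 0, -4, 0, 0, 0, 0], [0, 0, -5.8, 0, 0, 0, 0], [0, 0, -7.2, 0, 0, 0, 0], [0, -0.3, -7.8, 0.3, 0, -0.03, 0], [0, -1.2, -7.8, 1.1, 0, -0.1, 0], [0, -2.4, -7.8, 2.3, 0, -0.2, 0], [0, -3.6, -7.8, 3.5, 0, -0.32, 0], [0, -4.8, -7.8, 4.7, 0, -0.44, 0], [0, -6, -7.8, 5.9, 0, -0.56, 0], [0, -7.2, -7.8, 7, 0, -0.68, 0], [0, -8.4, -7.8, 8.1, 0, -0.8, 0], [0, -9.4, -7.8, 9, 0, -0.9, 0], [0, -10.2, -7.8, 9.7, 0, -0.97, 0], [0, -10.63, -7.8, 10.13, 0, -1.018, 0], [0, -10.63, -7.8, 10.13, 0, -1.018, 0]]}}

```text
time: 19.45
position: [0.4738, -0.1583, 0.1599]
tool_rot: [-0.7, -0.1, 0.101, 0.7]
ft_force: [0.3, -0.1, -0.7]
grip_width: 0.0154
```

```bash
python3 - <<'E'
from h import *
setcmd([1,-10.63,-7.8,10.13,0,-1.018,0])
im=robot.camera('side'); np.save('s10.npy',im); crop('s10.npy',270,450,100,270,4.4,'s10c.png')
E
```

```text
cmd [ 0.4745 -0.1591  0.16  ] 16.21321697069847 | meas [ 0.4738 -0.1583  0.1599] 16.346095227982953 tilt [-0.0003  0.0006] t 19.45 F [ 0.3295 -0.0881 -0.6781] M [-0.1067 -0.1129  0.0271] w 0.015358570778935342
```

View pics/s10c.png

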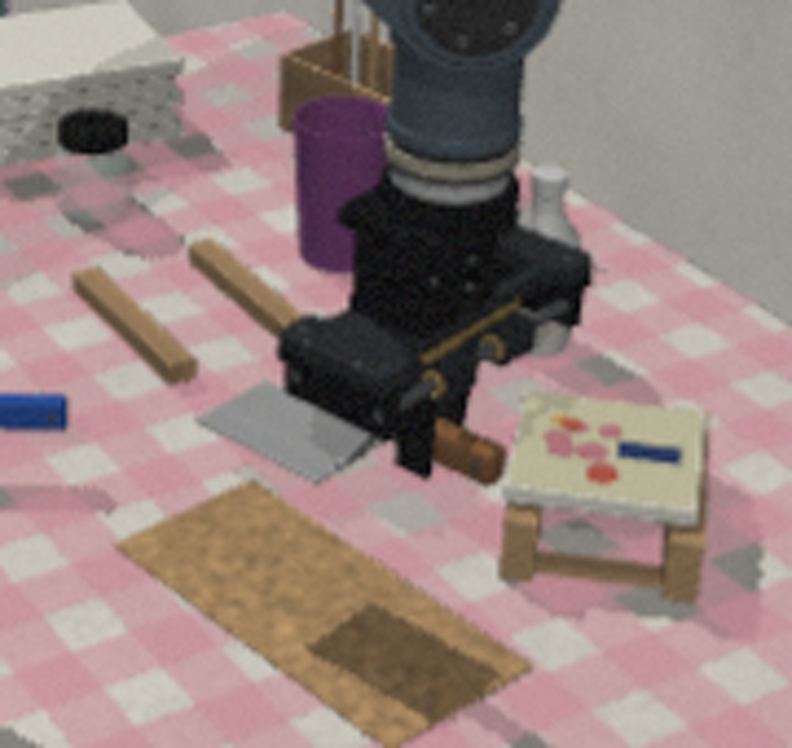

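Call:
{"api": "carry_out", "payload": {"moves": [[0, 0, 0.8, 0, 0, 0, 0], [0, 0, 2.2, 0, 0, 0, 0], [0, 0, 4, 0, 0, 0, 0], [0, 0, 5.8, 0, 0, 0, 0], [0, 0, 7.4, 0, 0, 0, 0], [0, 0, 8.6, 0, 0, 0, 0], [0, 0, 9.3, 0, 0, 0, 0], [0, 0, 9.7, 0, 0, 0, 0], [0, 0, 9.95, 0, 0, 0, 0], [0, 0, 10.15, 0, 0, 0, 0], [0, 0, 10.3, 0, 0, 0, 0], [0, 0, 10.4, 0, 0, 0, 0], [0, 0, 10.5, 0, 0, 0, 0], [0, 0, 10.5, 0, 0, 0, 0], [0, 0, 10.5, 0, 0, 0, 0]]}}

```text
time: 21.0
position: [0.4744, -0.1597, 0.0547]
tool_rot: [0.7, 0.1, -0.1, -0.7]
ft_force: [-0.0, -0.5, 0.0]
grip_width: 0.0153
```

```bash
python3 - <<'E'
from h import *
setcmd([1,0,10.5,0,0,0,0])
im=robot.camera('side'); np.save('s11.npy',im); crop('s11.npy',270,450,130,290,4.4,'s11c.png');show()
E
```

```text
cmd [ 0.4745 -0.1591  0.055 ] 16.21321697069847 | meas [ 0.4744 -0.1597  0.0547] 16.216815752990392 tilt [ 0.0003 -0.0003] t 21.0 F [-0.0054 -0.4989  0.0136] M [-0.0314 -0.1493 -0.0468] w 0.015332964666565209
cmd [ 0.4745 -0.1591  0.055 ] 16.21321697069847 | meas [ 0.4744 -0.1597  0.0547] 16.21158577959572 tilt [ 0.0003 -0.0003] t 21.05 F [-0.0654 -1.1179 -0.2285] M [-0.0573 -0.1703 -0.0052] w 0.015316026193766433
```

View pics/s11c.png

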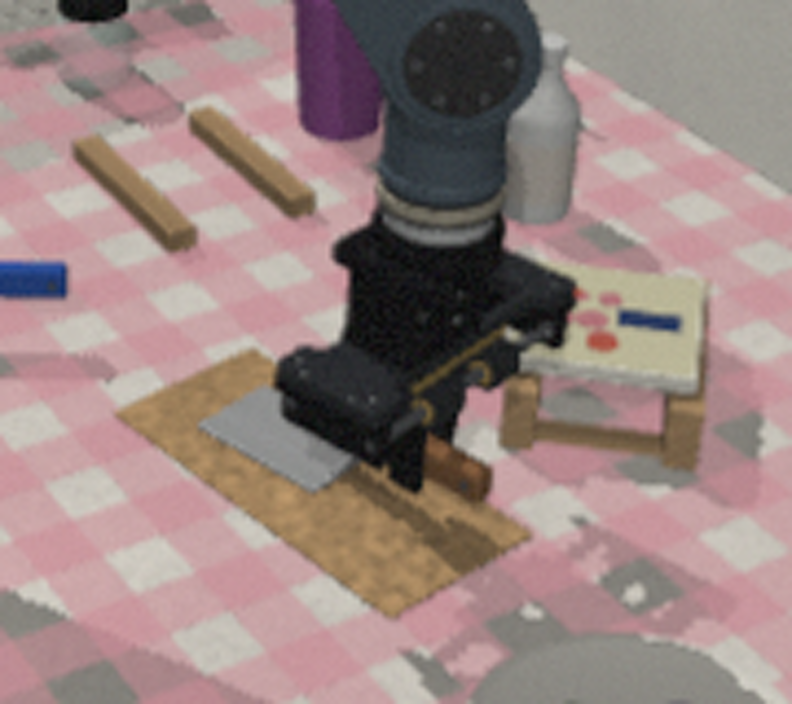

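Call:
{"api": "carry_out", "payload": {"moves": [[0.25, 0, 0, 0, 0, 0, 0], [0.3, 0, 0, 0, 0, 0, 0], [0.4, 0, 0, 0, 0, 0, 0], [0.5, 0, 0, 0, 0, 0, 0], [0.5, 0, 0, 0, 0, 0, 0], [0.5, 0, 0, 0, 0, 0, 0], [0.5, 0, 0, 0, 0, 0, 0], [0.5, 0, 0, 0, 0, 0, 0], [0.5, 0, 0, 0, 0, 0, 0]]}}

```text
time: 21.95
position: [0.4742, -0.1596, 0.0546]
tool_rot: [0.7, 0.1, -0.1, -0.7]
ft_force: [-0.6, -0.9, -0.2]
grip_width: 0.0433
```

```bash
python3 - <<'E'
from h import *
show()
to([.35,-.35,.25],16.2)
E
```

```text
cmd [ 0.4745 -0.1591  0.055 ] 16.21321697069847 | meas [ 0.4742 -0.1596  0.0546] 16.214761419657822 tilt [ 0. -0.] t 21.95 F [-0.6282 -0.8687 -0.2219] M [-0.0742 -0.0978  0.0199] w 0.04326985121775341
shift [-17.28 -19.5  -14.85] ry 0.0002
```

Open 43 mm, clear of the handle; go up, then aside so the cameras see.

Call:
{"api": "carry_out", "payload": {"moves": [[0.5, 0, -0.8, 0, 0, 0, 0], [0.5, 0, -2.2, 0, 0, 0, 0], [0.5, 0, -4.2, 0, 0, 0, 0], [0.5, 0, -6.5, 0, 0, 0, 0], [0.5, 0, -9, 0, 0, 0, 0], [0.5, 0, -12, 0, 0, 0, 0], [0.5, 0, -15, 0, 0, 0, 0], [0.5, -2, -17.5, -1.7, 0, 0, 0], [0.5, -4.5, -19.5, -4, 0, 0, 0], [0.5, -7.5, -19.5, -6.5, 0, 0, 0], [0.5, -10.5, -19.5, -9, 0, 0, 0], [0.5, -13.5, -19.5, -11.6, 0, 0, 0], [0.5, -16, -19.5, -13.8, 0, 0, 0], [0.5, -17.28, -19.5, -14.85, 0, 0, 0], [0.5, -17.28, -19.5, -14.85, 0, 0, 0], [0.5, -17.28, -19.5, -14.85, 0, 0, 0]]}}

```text
time: 23.55
position: [0.3496, -0.3498, 0.2497]
tool_rot: [-0.7, -0.099, 0.099, 0.7]
ft_force: [-0.1, -0.4, 0.5]
grip_width: 0.0439
```

```bash
python3 - <<'E'
from h import *
setcmd([1,-17.28,-19.5,-14.85,0,0,0])
im=robot.camera('side'); np.save('s12.npy',im); cv2.imwrite('pics/s12.png',im[...,::-1])
im=robot.camera('top'); np.save('t12.npy',im); crop('t12.npy',290,450,70,230,3.7,'t12c.png')
E
```

```text
cmd [ 0.35 -0.35  0.25] 16.21321697069847 | meas [ 0.3496 -0.3498  0.2497] 16.154940358204964 tilt [0.0004 0.0008] t 23.55 F [-0.0821 -0.4372  0.5033] M [ 0.0442 -0.0854 -0.0076] w 0.04385544230890452
```

View pics/s12.png

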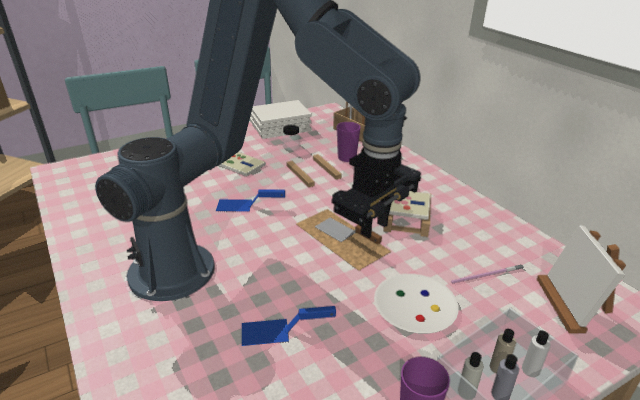

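View pics/t12c.png

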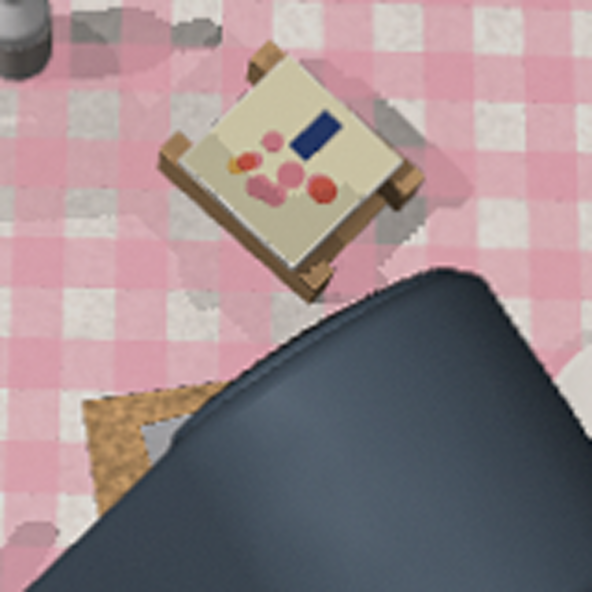

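```bash
python3 - <<'E'
from h import *
c=lambda L:[(290+(u+.5)/3.7-.5,70+(v+.5)/3.7-.5) for u,v in L]
P=onplane('top',c([(288,52),(405,161),(292,268),(178,160)]),.057)
h=np.radians(47.9);u=np.array([np.cos(h),np.sin(h)]);w=np.array([-u[1],u[0]]);d=P.mean(0)[:2]-[.6586,-.111]
e=P[0]-P[1];e2=P[0]-P[3]
print('canvas',P.mean(0),'rel',d@u,d@w,'ang',np.degrees(np.arctan2(e[1],e[0])),np.degrees(np.arctan2(e2[1],e2[0])),np.linalg.norm(e),np.linalg.norm(e2))
a,b=np.load('s1.npy'),np.load('s12.npy')
D=cv2.absdiff(a,b)[205:272,295:400]; print('spatula/mat region change',(D.max(2)>40).sum())
crop('s12.npy',280,440,170,280,5,'s12c.png'); show()
E
```

```text
canvas [ 0.6569 -0.1094  0.057 ] rel 8.274473014215044e-05 0.002344223666885875 ang 46.15001281494172 -43.09934646767983 0.12149544194969333 0.12019918434870824
spatula/mat region change 932
cmd [ 0.35 -0.35  0.25] 16.21321697069847 | meas [ 0.3501 -0.3492  0.2496] 16.272864397574303 tilt [0.0002 0.0008] t 23.65 F [ 0.1833 -0.082   0.0013] M [-0.0163 -0.1487 -0.0174] w 0.04359117485672677
```

View pics/s12c.png

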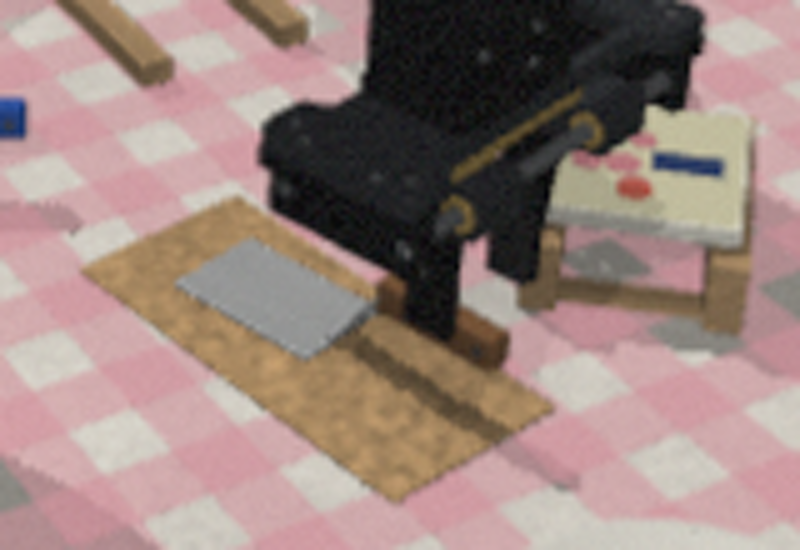

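```bash
python3 -c "
from rig import robot
print(robot.hand_in())"
```

```text
the job is handed in; nothing more can be done
None
```

I finished the task and handed it in at about 23.7 s on the robot's clock; the hand-in gives no verdict. I picked up the wooden-handled spatula and slid its blade under the canvas. I lifted the canvas level, set it on the rack, drew the spatula out and laid it back where it started on the mat. The gripper is empty and clear of everything.

- **Canvas:** the last top view puts its centre 0 mm along and about 2 mm across from the rack centre. It is square to the rails within about 2° and looks level on both rails.
- **Spatula:** its blade is at the same pixels in the side view as before I picked it up, so it lies flat and well inside the mat limits. A raw pixel-difference check of that region found 932 changed pixels. I put that down to the arm and its shadow covering part of the region, because the blade corners agree.
- **Other things:** the last side view shows no sign that anything else moved, but I did not measure each one.
- **Disagreement on the way:** one coarse corner reading just after lifting suggested the canvas had slid about 11 mm. A larger crop and a second reading higher up showed it had not.

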